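# Fasten the last quarter-turn stud of a control box cover

## Task

One of the two winged quarter-turn studs on the blue cover of the compressor's control box is still undone: it stands up, shows its red collar, and its wing lies across the box. Press it right down, turn it a quarter turn clockwise (seen from above) while it is down, never forcing it round unpressed, and let go, so that it drops into its catch and stays down. Leave the other stud, which is already fastened, as it is.

Things in the scene. Friction and masses are not known exactly. Their poses are not given: they have to be found in the camera images.
- open_stud_grip (a point): Undone stud: middle of the top edge of its black wing, on the stud's axis, 33.5 mm above the cover. Wing 36 mm long along this point's x, 10 mm thick along y (grip across this, from above), 24 mm tall; below it a steel flange (diameter 21 mm, 4 mm thick) and a red collar. It is on a fixed grey box, 112 x 224 mm, flat blue cover 66 mm above the bench. z up.
- open_stud_press (a joint): How far the undone stud is pressed down, m: 0 up (start), 0.013 bottom stop. A spring pushes up, 3 N at 0, 6 N at the bottom. A cross pin keeps it from turning unless pressed 0.0105 or deeper. Let go when turned far enough, it rises into the notch of the catch, to 0.007, and stays; otherwise it stays loose or springs back up.
- open_stud_turn (a joint): Turn of the undone stud, rad, growing clockwise seen from above: 0 to 0.12 at the start (wing across the box), pi/2 fastened (wing along the box, in line with the white marks), hard stop at 1.6. Turns easily (under 0.1 N m). When let go, the catch takes it from about 1.35 on and centres it.
- shut_stud_end (a point): The other stud, of the same kind, already fastened: top of one end of its wing, 16 mm from its axis along this point's x; 26.5 mm above the cover. Both studs stand on the long middle line of the box, 136 mm apart; either end may have the undone one. Not to be pressed or turned.

How it is judged:
By the outcome, as a careful person would: the job done as asked, in the order asked, and still so for the second after the job is handed in, with the robot touching nothing.
It also fails if it takes over 29 s, if anything falls off the work surface, if the arm or the gripper's body presses on something with over 40 N, if the wrist force passes 120 N, or if a joint passes its speed limit or range.

## Robot

A 7-joint arm with a two-finger parallel gripper is mounted at the origin on a cart in front of the work surface, level with it; the furniture and walls round the work are solid. World frame = base frame: x ahead of the robot, y to its left, z up, the work surface at z = 0. Lengths are in mm, angles in rad, forces in N, time in s.
With the tool pointing down it reaches from about 400 to 875 mm from the base axis. Payload 4.4 kg.
Tool frame: the origin (TCP) lies midway between the tips of the shut fingers; the grasp point (between the pads) lies 19 mm behind it; z points along the fingers, y is the line along which they close (so a half turn about z gives the same grasp; the last joint's range is limited). The gripper opens to 85 mm and grips with 20 to 120 N. Pads are 22 mm wide; open, the fingers measure 114 mm over their backs; the gripper's body (76 mm by 85 mm) begins 54 mm behind the grasp point. The pads swing forward as they close: fully open they stand 13 mm farther back than shut.
Start: joints at [-1.29, 0.628, 0.038, 1.517, -0.027, 0.996, -0.02], TCP at [220.905, 611.325, 231.313] pointing down, gripper open.
Joint ranges: [-3.06, 3.06], [-0.37, 2.12], [-1.25, 1.32], [0.18, 2.47], [-1.1, 4.24], [0.23, 1.98], [-2.94, 2.94]. Speed limits (rad/s): [2.57, 2.57, 3.14, 3.14, 3.14, 3.14, 3.14].

## Interface

Orientations are given as [roll, pitch, yaw] about the fixed x, y, z axes, in that order (R = Rz(yaw) Ry(pitch) Rx(roll)).
In Python, from cell import ctrl gives the robot as it stands. The module is installed in compiled form; this text tells all that it offers.
- The arm moves only by the tool step_arm, never from a script. Its argument "commands" is one flat list of numbers, 7 for each row, row after row: the shift along the tool's x, y, z in cm, then the turn, a rotation vector about the tool's x, y, z in rad, then the opening, from 0 (shut) to 1 (fully open). A call has 1 to 10 rows; each row is the pose to reach, as a shift and turn from the pose commanded when the call began, along the tool's axes at that moment; what a row does not reach only later rows make up. A row lasts 1/10 s, in which the tool goes at most 50 mm and 8.59 degrees, less where a joint would pass 70% of its speed; a pose out of reach is approached as far as the arm can. A call with a gripper value outside its range is refused whole. The fingers move at their own pace and stop on an object; the grip force is fixed at half the most. Time passes only in rows, so rows that repeat a pose let the fingers close. It gives the time, the measured TCP pose, the force, the opening and the grip force at its end, in the units of the state.
- ctrl.read_state(): the state, without advancing time (a new reading comes with each control period).
- ctrl.get_image(name): name is "scene" or "top" or "wrist"; returns a dict with "image" (420x560x3 uint8, red, green, blue), "range_z" (420x560 float32, mm along the optical axis (not along the pixel's ray), 0 where there is no reading), "vfov" (degrees; the focal length in pixels is half the picture's height over the tangent of half this angle, whatever the lens; pixels are square), "cx", "cy" (the principal point, pixels), "world_to_cam" (4x4, takes a point from world to camera coordinates). Camera axes: x right, y down, z forward; pixel columns grow to the right and rows downward; lengths in mm; the calibration is good to about 2 mm. A picture is of the moment at which its call begins.
- ctrl.finish_job(): hands the job in; it is judged then, once.
The state is a dict: "clock": time; "qpos": joint angles; "qd": joint speeds; "tau": joint torques, N m; "eef_pos": TCP position; "tool_rot": TCP orientation; "force": force on the tool from outside, world axes, zero at the start; "torque": the same for the moment, N m; "width": finger opening in mm; "gripper_force": force on a finger pad.
Only numpy, scipy, OpenCV 4.12 (cv2) and the standard library are available. Lean on these libraries where they do the work, as an engineer would, in place of code of your own. Each camera call takes 0.05 s, during which the arm holds its last target. There are 200 camera calls.

## Working session

There is one attempt and no reset: what is moved stays moved. The work goes in short steps, Python scripts to look and compute and a tool call to move; the robot and the scene stay as the last step left them, time stands still between calls to the robot, and variables do not carry over. Pictures are saved under pics/ and viewed, at most 10 in all, crops included, and the job is handed in when it is done.

Besides the shell and the picture viewer there is one more tool, called after "Emit:" in YAML: its name, and indented under it one key for each argument. step_arm: Moves the arm, as the interface text tells. Its arguments: {"type":"object","properties":{"commands":{"type":"array"}},"required":["commands"]}

```bash
mkdir -p pics; cat > h.py <<'E'
import numpy as np,cv2
from cell import ctrl
def shot(n,save=None):
    d=ctrl.get_image(n)
    if save: cv2.imwrite('pics/'+save,cv2.cvtColor(d['image'],cv2.COLOR_RGB2BGR))
    return d
def cloud(d):
    z=d['range_z'];h,w=z.shape;f=h/2/np.tan(np.radians(d['vfov'])/2)
    u,v=np.meshgrid(np.arange(w),np.arange(h))
    P=np.stack([(u-d['cx'])*z/f,(v-d['cy'])*z/f,z,np.ones_like(z)],-1)
    return (P@np.linalg.inv(d['world_to_cam']).T)[...,:3]
E
python3 - <<'E'
from h import *
for n in('top','wrist'):
    d=shot(n,n+'0.png');np.savez(n+'0.npz',P=cloud(d),im=d['image'])
s=ctrl.read_state()
for k in s:print(k,s[k])
E
```

```text
clock 0.1
qpos [-1.28980183  0.62924177  0.03845421  1.51826705 -0.02698693  0.99628635
 -0.0200185 ]
qd [ 0.00038608 -0.00180959  0.00116064 -0.00323712 -0.00133699 -0.00120589
 -0.00030902]
tau [ 2.71683108e-03 -5.64534688e+01  1.22999556e+00 -1.93977410e+01
  1.11718118e-02  5.35702886e-03 -7.06493509e-06]
eef_pos [220.71688981 610.79016101 230.48920926]
tool_rot [-3.13990869e+00  3.27307045e-05  2.79477917e+00]
force [ 0.85310766  0.4425451  -0.30915908]
torque [0.03515818 0.05418958 0.00963329]
gripper_force 0.0
width 85.32059737549687
```

View pics/top0.png

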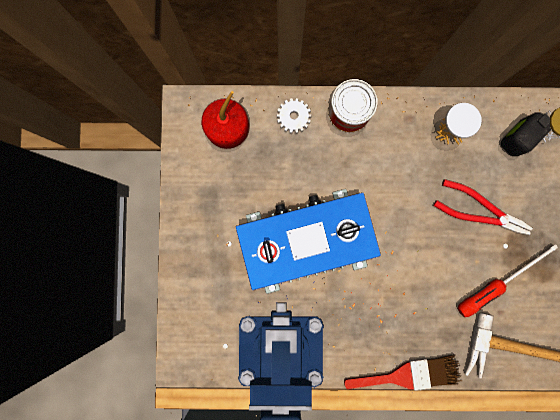

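View pics/wrist0.png

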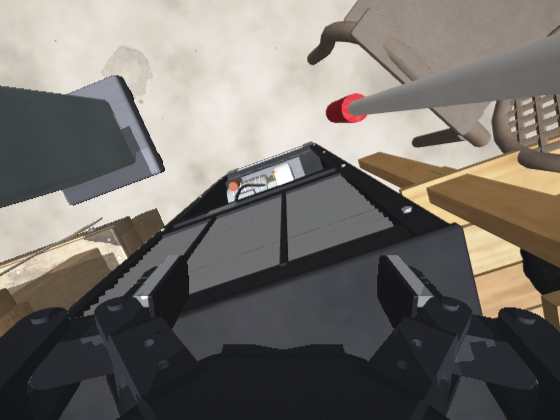

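The top view shows the box with the undone stud (red ring) at about (268,252), its wing across the box, and the shut stud at (348,230). The wrist view shows only the cabinet beside the bench. Next I'll compute positions.

```bash
python3 - <<'E'
from h import *
D=np.load('top0.npz');P=D['P'];im=D['im'].astype(int)
for n,(u,v) in dict(open=(268,252),shut=(348,230),bench=(300,350),vise=(280,340),visetop=(281,308),cab=(90,240),cabtop=(123,200),floor=(150,250),can=(353,100),tl=(165,90),bl=(160,400),conn=(313,200)).items(): print(n,P[v,u].round(1))
z=P[...,2];print('tall max per col', [(i,int(np.nanmax(z[:,i]))) for i in range(0,560,40)])
b=(im[...,2]>150)&(im[...,0]<90)&(abs(z-66)<8); Q=P[b]
r=cv2.minAreaRect(Q[:,:2].astype(np.float32));print('box',r,cv2.boxPoints(r),np.median(Q[:,2]))
for (u,v) in((268,252),(348,230)):
    S=P[v-20:v+20,u-20:u+20].reshape(-1,3);C=im[v-20:v+20,u-20:u+20].reshape(-1,3)
    w=S[(S[:,2]>66+ (12 if u<300 else 8))&(S[:,2]<120)]
    print(len(w),w.mean(0),cv2.minAreaRect(w[:,:2].astype(np.float32)),w[:,2].max())
E
python3 -c "
from h import *
shot('scene','scene0.png')"
```

```text
open [527.7 -99.1 101.7]
shut [ 563.9 -227.9   92.4]
bench [ 374.4 -150.9  103.1]
vise [ 391.5 -119.3  113.2]
visetop [ 433.2 -120.5   51.7]
cab [ 542.   379.3 -450.9]
cabtop [ 668.8  387.7 -764.6]
floor [ 509.5  306.3 -801.1]
can [ 782.6 -238.8   73. ]
tl [8.173e+02 9.360e+01 3.000e-01]
bl [266.2  89.8   1. ]
conn [ 615.8 -174.    40.8]
tall max per col [(0, 978), (40, 978), (80, 143), (120, 978), (160, 207), (200, 149), (240, 978), (280, 978), (320, 978), (360, 978), (400, 978), (440, 978), (480, 978), (520, 978)]
box ((546.2742919921875, -163.93087768554688), (109.25151062011719, 221.51087951660156), 15.323019027709961) [[ 464.3221    -71.54808 ]
 [ 522.8587   -285.18454 ]
 [ 628.22644  -256.31366 ]
 [ 569.6899    -42.677216]] 66.7615100666884
146 [528.75911161 -98.61680899  98.62069519] ((528.246337890625, -97.78953552246094), (35.44871139526367, 14.892657279968262), 20.175235748291016) 103.77038166403452
140 [ 564.33172506 -228.37745507   92.09254614] ((564.54833984375, -229.33392333984375), (9.846158981323242, 35.525535583496094), 16.104328155517578) 97.45511119172761
```

View pics/scene0.png

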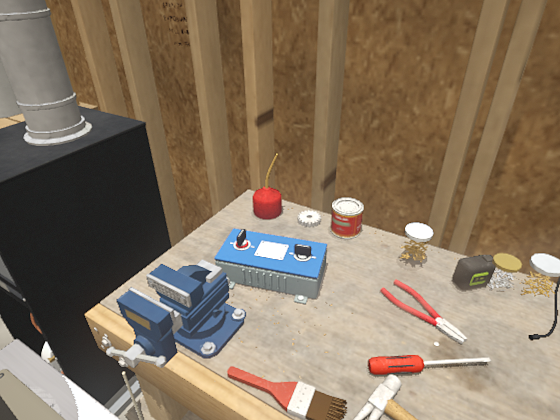

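The scene view shows the box with its undone stud at the left (242,240). The vise stands in front of it, and a tall black stove with a pipe is on the left. I'll check the clearance for the swing.

```bash
python3 - <<'E'
from h import *
for n in('scene','wrist','top'):
    d=shot(n);P=cloud(d);Q=P[d['range_z']>0]
    c=np.linalg.inv(d['world_to_cam']);print(n,'cam',c[:3,3].round(),'fwd',c[:3,2].round(2),d['vfov'])
    Q=Q[(Q[:,2]<900)&(abs(Q[:,0]-450)<550)&(Q[:,1]>-250)&(Q[:,1]<900)]
    print('rows x=-100..1000 step100; cols y=-250.. step 100: max z')
    for x in range(-100,1000,100):
        o=[]
        for y in range(-250,900,100):
            s=Q[(Q[:,0]>=x)&(Q[:,0]<x+100)&(Q[:,1]>=y)&(Q[:,1]<y+100)]
            o.append(f"{int(s[:,2].max()) if len(s) else -9999:6d}")
        print(x,''.join(o))
E
```

```text
scene cam [  15. -513.  589.] fwd [ 0.7   0.45 -0.55] 57.87485398714357
rows x=-100..1000 step100; cols y=-250.. step 100: max z
-100  -9999 -9999 -9999 -9999 -9999 -9999 -9999 -9999 -9999 -9999 -9999 -9999
0  -9999    15    86    16 -9999 -9999 -9999 -9999 -9999 -9999 -9999 -9999
100  -9999    87    15    15     3 -9999 -9999 -9999 -9999 -9999 -9999 -9999
200    153   154    44     4 -9999 -9999   169   -29  -358  -272 -9999 -9999
300    154   154     3     4 -9999 -9999   204   204  -347  -309 -9999 -9999
400    104   116     4     3 -9999 -9999   211   529   302   203 -9999 -9999
500     95   102    68     3 -9999 -9999   499   528   202   203 -9999   155
600     68     3     3     3 -9999 -9999   205   232   203   202 -9999   156
700     78    63   175     3 -9999 -9999   203   203   203   202 -9999 -9999
800    468   517     3   512   508   508 -9999   501   501   497   496   493
900    512   511   507   507   503   491   499   496 -9999   492 -9999   487
wrist cam [159. 634. 374.] fwd [ 0.24 -0.09 -0.97] 67.43882615093389
rows x=-100..1000 step100; cols y=-250.. step 100: max z
[... 1119 characters left out ...]
4 -9999
100  -9999  -381  -378  -375 -9999  -787  -791  -788  -794 -9999 -9999 -9999
200    153   154     5     5 -9999  -791   -14  -794 -9999 -9999 -9999 -9999
300    156   155    19     7 -9999  -788    -5 -9999 -9999 -9999 -9999 -9999
400    104   118    20     7 -9999  -791     4 -9999 -9999 -9999 -9999 -9999
500     97   103    70     6 -9999  -789    11 -9999 -9999 -9999 -9999 -9999
600     71    53     6     6 -9999  -790    22 -9999 -9999 -9999 -9999 -9999
700     81    65   177     7 -9999  -791    21  -790  -793 -9999 -9999 -9999
800     81   345     6   342   315   277  -754  -258  -310  -625 -9999 -9999
900    154   151   150   187   188 -9999    27  -101 -9999  -651 -9999 -9999
```

Emit:
step_arm:
  commands: [0,0,-3.5,0,0,0,1,-4,-5,-3.5,0,0,0,1,-7,-8.5,-3.5,0,0,0,1,-10,-12.2,-3.5,0,0,0,1,-13,-15.8,-3.5,0,0,0,1,-16,-19.5,-3.5,0,0,0,1,-18.9,-23,-3.5,0,0,0,1,-22,-26.2,-3.5,0,0,0,1,-25,-29.5,-3.5,0,0,0,1,-28,-32.7,-3.5,0,0,0,1]

```text
clock: 1.3
eef_pos: [373.6, 206.8, 266.6]
tool_rot: [3.141, 0.0, 2.795]
force: [-0.1, 1.2, -0.1]
width: 85.4
gripper_force: 0.0
```

Emit:
step_arm:
  commands: [-3,-3,0,0,0,-0.06,1,-6,-6,0,0,0,-0.12,1,-9,-9,0,0,0,-0.18,1,-12,-12,0,0,0,-0.25,1,-15,-15,0,0,0,-0.32,1,-18,-18,0.5,0,0,-0.38,1,-21,-20.5,1.5,0,0,-0.45,1,-23.5,-22.5,2.5,0,0,-0.52,1,-24.9,-23.4,3.6,0,0,-0.56,1,-24.9,-23.4,3.6,0,0,-0.56,1]

```text
clock: 2.3
eef_pos: [527.8, -98.8, 228.9]
tool_rot: [-3.141, -0.002, -2.932]
force: [-0.2, 0.6, -0.4]
width: 85.0
gripper_force: 0.0
```

```bash
python3 - <<'E'
from h import *
d=shot('wrist','wrist1.png');np.savez('wrist1.npz',P=cloud(d),im=d['image'])
s=ctrl.read_state();print(s['eef_pos'],s['tool_rot'],s['qpos'])
E
```

```text
[527.28972041 -96.90282748 229.55420336] [ 3.14099549e+00 -1.70819406e-03 -2.93116149e+00] [ 0.06625304  0.46939963  0.09194539  1.83816612 -0.05583438  0.83831858
  1.9669617 ]
```

View pics/wrist1.png

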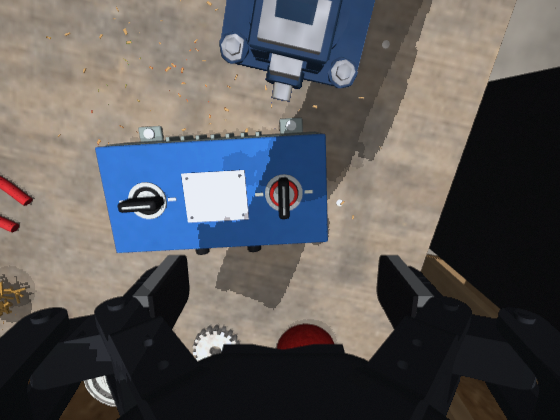

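The wrist view shows the undone stud centred between the fingers at about (284,197), its wing nearly vertical in the image. The shut stud is at (145,202), well clear.

```bash
python3 - <<'E'
from h import *
D=np.load('wrist1.npz');P=D['P'];im=D['im'].astype(int)
sl=(slice(165,235),slice(250,320));S=P[sl].reshape(-1,3)
print('cover',np.median(P[225:240,250:270,2]))
zm=np.percentile(S[:,2],99.5);print('zmax',zm)
w=S[(S[:,2]>zm-4)]
r=cv2.minAreaRect(w[:,:2].astype(np.float32));c=w[:,:2].mean(0);_,_,V=np.linalg.svd(w[:,:2]-c)
print(len(w),c,r,np.degrees(np.arctan2(V[0,1],V[0,0])))
z=P[...,2];b=(im[...,2]>100)&(im[...,0]<60)&(abs(z-66)<4)
print('box',cv2.minAreaRect(P[b][:,:2].astype(np.float32)))
# red collar centre
m=np.zeros(z.shape,bool);m[sl]=True
red=m&(im[...,0]>120)&(im[...,1]<70);Q=P[red];print('red',len(Q),(Q[:,:2].max(0)+Q[:,:2].min(0))/2,cv2.minEnclosingCircle(Q[:,:2].astype(np.float32)))
E
```

```text
cover 66.53444994097589
zmax 101.35427134048685
420 [524.3814974  -98.97288591] ((504.2535400390625, -104.39251708984375), (82.92021179199219, 9.897269248962402), 14.664398193359375) 12.610370603973541
box ((520.2906494140625, -170.18850708007812), (163.23727416992188, 219.55648803710938), 15.437899589538574)
red 140 [528.12010395 -98.32203472] ((528.5734252929688, -97.77228546142578), 13.759761810302734)
```

```bash
python3 - <<'E'
from h import *
D=np.load('wrist1.npz');P=D['P']
S=P[165:235,250:320].reshape(-1,3)
for lo in(92,95,97.5):
    w=S[(S[:,2]>lo)&(S[:,2]<104)&(np.hypot(S[:,0]-528,S[:,1]+98)<24)]
    c=w[:,:2].mean(0);_,_,V=np.linalg.svd(w[:,:2]-c)
    r=cv2.minAreaRect(w[:,:2].astype(np.float32));print(len(w),c,np.median(w[:,2]),r,np.degrees(np.arctan2(V[0,1],V[0,0])))
E
```

```text
429 [526.57904546 -98.41338692] 99.39557392322467 ((527.250244140625, -98.08283996582031), (35.00094223022461, 9.940570831298828), 12.262174606323242) 13.770205056964103
420 [526.92156414 -98.3397822 ] 99.45710131443431 ((527.274658203125, -98.07754516601562), (34.95098876953125, 9.940570831298828), 12.262174606323242) 13.86027536324195
397 [526.93624143 -98.44755361] 99.53701379614586 ((527.3690795898438, -98.3882827758789), (35.098541259765625, 9.6868257522583), 14.081619262695312) 13.425426169296577
```

Emit:
step_arm:
  commands: [0,-0.1,4,0,0,-0.026,0.4,0,-0.1,8,0,0,-0.026,0.4,0,-0.1,11,0,0,-0.026,0.4,0,-0.1,12,0,0,-0.026,0.4,0,-0.1,12,0,0,-0.026,0.4]

```text
clock: 2.85
eef_pos: [527.1, -95.8, 109.8]
tool_rot: [3.14, -0.002, -2.901]
force: [-0.2, 0.4, 0.3]
width: 33.7
gripper_force: 0.0
```

```bash
python3 - <<'E'
from h import *
A=[]
for i in range(5):
    d=shot('wrist','wrist2.png' if i==4 else None);s=ctrl.read_state();A.append([*s['eef_pos'],*s['tool_rot'],s['width']])
A=np.array(A);print(A.round(2));print(np.median(A,0))
P=cloud(d);S=P.reshape(-1,3)
w=S[(S[:,2]>95)&(S[:,2]<104)&(np.hypot(S[:,0]-528,S[:,1]+98)<24)]
print(len(w),cv2.minAreaRect(w[:,:2].astype(np.float32)))
E
```

```text
[[528.24 -96.3  111.02   3.14   0.    -2.9   33.99]
 [528.92 -96.66 111.72  -3.14   0.    -2.9   34.53]
 [529.17 -96.86 112.02  -3.14   0.    -2.9   34.06]
 [529.25 -97.01 112.09  -3.14   0.    -2.9   34.34]
 [529.14 -97.05 111.97  -3.14   0.    -2.9   34.38]]
[ 5.29137587e+02 -9.68594593e+01  1.11968538e+02 -3.14049824e+00
  2.84639316e-03 -2.90210456e+00  3.43371965e+01]
1167 ((527.34765625, -98.2917709350586), (35.674339294433594, 9.935286521911621), 14.008088111877441)
```

View pics/wrist2.png

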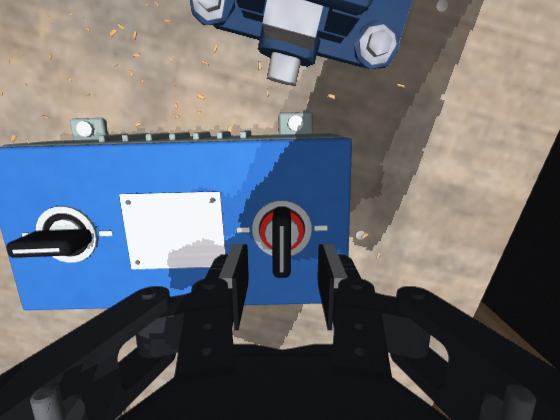

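The wing is at (282,240), midway between the fingers at (242,285) and (325,285). The fingers are clear on both sides. Descend and grip.

Emit:
step_arm:
  commands: [0.2,-0.05,1.5,0,0,0,0.4,0.2,-0.05,2.8,0,0,0,0.4,0.2,-0.05,2.8,0,0,0,0.4,0.2,-0.05,2.8,0,0,0,0.2,0.2,-0.05,2.8,0,0,0,0,0.2,-0.05,2.8,0,0,0,0,0.2,-0.05,2.8,0,0,0,0,0.2,-0.05,2.8,0,0,0,0]

```text
clock: 3.9
eef_pos: [526.6, -98.4, 82.7]
tool_rot: [-3.141, 0.001, -2.903]
force: [-0.8, -1.4, 2.3]
width: 8.3
gripper_force: 63.4
```

```bash
python3 - <<'E'
from h import *
d=shot('wrist');s=ctrl.read_state()
for k in('clock','eef_pos','tool_rot','force','torque','width','gripper_force'):print(k,np.round(s[k],3))
E
```

```text
clock 3.95
eef_pos [526.57  -98.341  82.67 ]
tool_rot [-3.141e+00  1.000e-03 -2.903e+00]
force [ 0.955 -2.572  2.014]
torque [-0.298 -0.052 -0.047]
width 8.391
gripper_force 63.4
```

Emit:
step_arm:
  commands: [0,0,0.4,0,0,0,0,0,0,0.8,0,0,0,0,0,0,1.1,0,0,0,0,0,0,1.25,0,0,0,0,0,0,1.25,0,0,0,0,0,0,1.25,0,0,0,0]

```text
clock: 4.55
eef_pos: [526.5, -98.4, 69.9]
tool_rot: [-3.141, 0.001, -2.903]
force: [0.3, -2.9, 5.1]
width: 8.0
gripper_force: 64.0
```

```bash
python3 - <<'E'
from h import *
d=shot('top');s=ctrl.read_state()
for k in('clock','eef_pos','tool_rot','force','torque','width','gripper_force'):print(k,np.round(s[k],3))
d=shot('wrist','wrist3.png')
E
```

```text
clock 4.6
eef_pos [526.581 -98.34   69.9  ]
tool_rot [-3.141e+00  1.000e-03 -2.903e+00]
force [-0.178 -2.023  6.197]
torque [-0.381 -0.107  0.014]
width 8.214
gripper_force 63.952
```

View pics/wrist3.png

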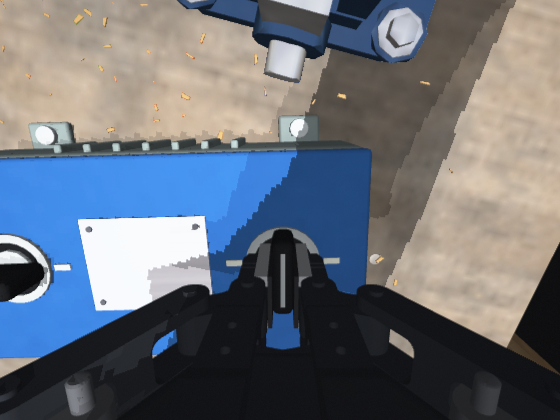

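Force on the tool is about 6 N, the collar is hidden and the drop is 12.8 mm, so it is pressed down. Turn the first part and watch the forces.

Emit:
step_arm:
  commands: [0,0,0.05,0,0,0,0,0,0,0.05,0,0,0.1,0,-0.01,0,0.05,0,0,0.2,0,-0.01,0.01,0.05,0,0,0.3,0,-0.02,0.01,0.05,0,0,0.4,0,-0.02,0.01,0.05,0,0,0.5,0]

```text
clock: 5.25
eef_pos: [526.6, -97.5, 69.8]
tool_rot: [3.141, 0.001, 2.877]
force: [-1.2, 1.4, 9.2]
width: 8.5
gripper_force: 64.5
```

```bash
python3 - <<'E'
from h import *
d=shot('top');s=ctrl.read_state()
for k in('clock','eef_pos','tool_rot','force','torque','width','gripper_force'):print(k,np.round(s[k],3))
E
```

```text
clock 5.3
eef_pos [526.637 -97.482  69.809]
tool_rot [3.141e+00 1.000e-03 2.873e+00]
force [-0.393  0.173 10.435]
torque [0.045 0.152 0.025]
width 8.199
gripper_force 64.605
```

Emit:
step_arm:
  commands: [0,0,0,0,0,0.13,0,0,0,0,0,0,0.26,0,0,0.01,0,0,0,0.39,0,-0.01,0.02,0,0,0,0.52,0,-0.01,0.03,0,0,0,0.65,0,-0.01,0.03,0,0,0,0.78,0,-0.01,0.04,0,0,0,0.9,0,-0.01,0.04,0,0,0,1.0,0,-0.01,0.04,0,0,0,1.04,0,-0.01,0.04,0,0,0,1.04,0]

```text
clock: 6.3
eef_pos: [527.9, -96.3, 69.8]
tool_rot: [3.139, -0.0, 1.841]
force: [1.2, 1.2, 7.8]
width: 8.7
gripper_force: 64.5
```

```bash
python3 - <<'E'
from h import *
d=shot('top');s=ctrl.read_state()
for k in('clock','eef_pos','tool_rot','force','torque','width','gripper_force'):print(k,np.round(s[k],3))
d=shot('wrist','wrist4.png')
E
```

```text
clock 6.35
eef_pos [527.872 -96.314  69.833]
tool_rot [ 3.139 -0.     1.842]
force [0.438 0.851 9.473]
torque [ 0.334 -0.249 -0.022]
width 8.407
gripper_force 64.512
```

View pics/wrist4.png

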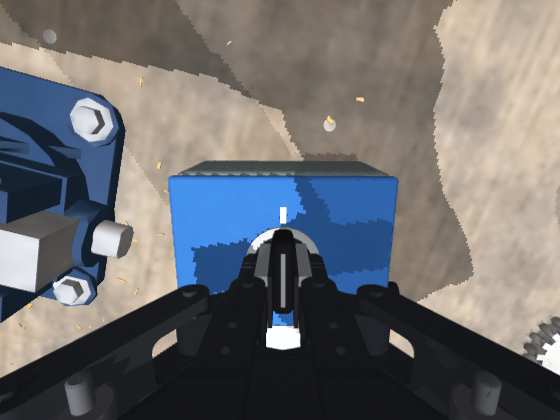

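The wing (283,265) is in line with the white mark (283,215). Ease up into the notch, then release and retreat.

Emit:
step_arm:
  commands: [0,0,-0.3,0,0,0,0,0,0,-0.6,0,0,0,0,0,0,-0.6,0,0,0,0,0,0,-0.6,0,0,0,0.4,0,0,-0.6,0,0,0,0.4,0,0,-0.6,0,0,0,0.4,0,0,-0.6,0,0,0,0.4,0,0,-3,0,0,0,0.4,0,0,-7,0,0,0,0.4,0,0,-12,0,0,0,0.4]

```text
clock: 7.4
eef_pos: [524.7, -97.3, 189.0]
tool_rot: [-3.137, -0.002, 1.84]
force: [0.5, 0.6, -0.6]
width: 34.4
gripper_force: 0.0
```

```bash
python3 - <<'E'
from h import *
d=shot('wrist');d=shot('wrist','wrist5.png');P=cloud(d);S=P.reshape(-1,3)
w=S[(S[:,2]>84)&(S[:,2]<106)&(np.hypot(S[:,0]-528,S[:,1]+98)<24)]
print(len(w),np.percentile(w[:,2],[50,95]),cv2.minAreaRect(w[:,:2].astype(np.float32)))
s=ctrl.read_state();print(s['clock'],s['eef_pos'],s['force'],s['width'])
E
```

```text
509 [92.54305642 93.78013971] ((527.4933471679688, -97.01808166503906), (9.141907691955566, 34.80842971801758), 15.094344139099121)
7.5 [529.7506908  -99.42193812 194.60793026] [ 0.48468127  0.02683614 -0.58443257] 34.18312805150692
```

View pics/wrist5.png

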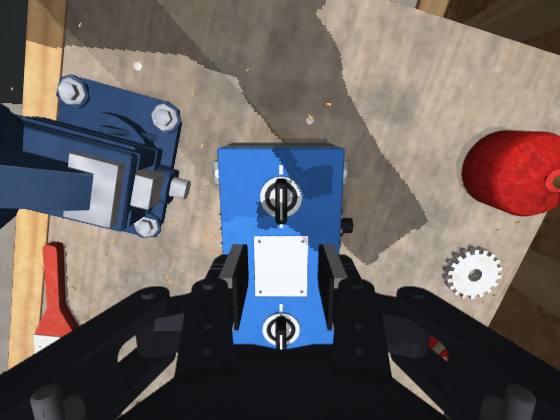

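Both studs (282,205 and 282,330) now look alike, wings in line with the marks and no red showing. The new one's top is at 92.5 mm, 26 mm above the cover, at the box angle, so it is latched.

```bash
python3 -c "
from cell import ctrl
print(ctrl.finish_job())"
```

```text
the job is handed in; nothing more can be done
None
```

The undone stud was pressed down, turned a quarter turn clockwise and released. It now sits latched in line with the marks, the other stud was left alone, and I handed the job in at about 7.5 s.

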